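# Check the cast plinths for their fixing boss

## Task

Tip both teal plinths over onto their sides so that their hollow undersides can be seen. Leave the one that has its round brass boss lying on its side on the table, and put the one whose boss is missing, also lying on its side, gently down in the red reject tray. Do not disturb the white plinth.

Things in the scene. Friction and masses are not known exactly. Their poses are not given: they have to be found in the camera images.
- plinth_with_boss_center (a point): Good teal plinth, upright among the others: square column 90 mm tall, shaft 42 mm wide, foot (lowest 20 mm) and cap (top 12 mm) 50 mm wide, 0.3 kg; in its underside a recess 16 mm deep with a round brass boss 32 mm wide, 14 mm high. A level push 60 mm up topples it after some 40 mm; lying, its centre is 25 mm up. Point: its centre, 45 mm above its underside; z runs from underside to cap, x and y square to its side faces.
- plinth_no_boss_center (a point): Reject teal plinth, upright among the others: same sizes, weight, look and behaviour as the good one, but the recess in its underside is empty, with no brass boss. The three plinths change places. Point: its centre, 45 mm above its underside; z runs from underside to cap, x and y square to its side faces.
- white_plinth_center (a point): White plinth of the same shape and size, upright on the table among the teal ones; a bystander, to be left standing where it is. Point: its centre, 45 mm above its underside; z runs from underside to cap, x and y square to its side faces.
- reject_tray: Red open tray, fixed to the table, 200 x 200 mm outside, 30 mm high, walls and floor 5 mm thick. Origin at the centre of its underside on the table, z up, x and y along its sides.

How it is judged:
By the outcome, as a careful person would: the job done as asked, in the order asked, and still so for the second after the job is handed in, with the robot touching nothing.
It also fails if it takes over 58 s, if anything falls off the work surface, if the arm or the gripper's body presses on something with over 40 N, if the wrist force passes 120 N, or if a joint passes its speed limit or range.

## Robot

A 7-joint arm with a two-finger parallel gripper is mounted at the origin on the work surface. World frame = base frame: x ahead of the robot, y to its left, z up, the work surface at z = 0. Lengths are in m, angles in rad, forces in N, time in s.
With the tool pointing down it reaches from about 0.425 to 0.825 m from the base axis. Payload 3.6 kg.
Tool frame: the origin (TCP) lies where the fingers leave the gripper's body, on its centre line; the fingertips stand 73 mm ahead of it and the grasp point (between the pads) lies 54 mm ahead of it; x points along the fingers, y is the direction in which the jaws open and shut, and the axes are right-handed (so a half turn about x gives the same grasp; the last joint's range is limited). The gripper opens to 85 mm and grips with 20 to 120 N. Pads are 22 mm wide; open, the fingers measure 114 mm over their backs; the gripper's body (76 mm by 85 mm) begins 54 mm behind the grasp point. The pads swing forward as they close: fully open they stand 13 mm farther back than shut.
Start: joints at [-1.171, 0.615, -0.013, 1.423, 0.008, 1.103, -0.04], TCP at [0.269, 0.592, 0.304] pointing down, gripper open.
Joint ranges: [-3.12, 3.12], [-0.3, 2.06], [-1.34, 1.32], [0.26, 2.42], [-1.36, 4.5], [0.01, 1.98], [-2.84, 2.84]. Speed limits (rad/s): [2.79, 2.79, 3.14, 3.14, 3.14, 3.14, 3.14].

## Interface

Orientations are given as a unit quaternion [x, y, z, w].
In Python, from station import arm, snapshot, camera_info, ticket gives the robot as it stands. Calls block until the motion is done:
- arm.movep(position, orientation): joint-space move of the TCP to a pose.
- arm.line_to(position, velocity=0.15, ori=None): straight line of the TCP; ori=None keeps the orientation; velocity is the mean speed in m/s.
- arm.move_j(angles): joint-space move.
- arm.move_gripper(opening, effort=None): opening from 0.0 (shut) to 1.0 (fully open); effort is the grip in N (None keeps the last); returns when the fingers have stopped.
- arm.pause(seconds).
- arm.ik(position, orientation): joint angles nearest the present ones, or None.
- snapshot(name): name is "scene" or "side" or "wrist"; returns the picture (384x512x3 uint8, blue, green, red); there is no depth.
- camera_info(name): a dict with "fx", "fy", "cx", "cy" (pixels), "R" (3x3) and "t" (3): a world point X has camera coordinates R X + t; the wrist camera has in their place "T_tool_cam" (4x4, takes a point from camera to tool coordinates, whose origin is the TCP and whose axes are the tool frame's). Camera axes: x right, y down, z forward; pixel columns grow to the right and rows downward; lengths in m; the calibration is good to about 2 mm. A picture is of the moment at which its call begins: read the wrist's pose just before it. camera_info takes no time and is no camera call.
A pose or a line that the arm cannot do raises arm.MotionError and nothing moves.
- ticket.finish_job(): hands the job in, once; it reports no verdict.
Readings, each from a call of its own:
- arm.read_time(): time.
- arm.read_joint_positions(): joint angles.
- arm.read_dq(): joint speeds.
- arm.read_effort(): joint torques, N m.
- arm.read_tool_pos(): TCP position.
- arm.read_eef_rot(): TCP orientation.
- arm.read_ft_force(): force on the tool from outside, world axes, zero at the start.
- arm.read_wrist_torque(): the same for the moment, N m.
- arm.read_opening(): opening from 0.0 (shut) to 1.0 (fully open).
Only numpy, scipy, OpenCV 4.12 (cv2) and the standard library are available. Lean on these libraries where they do the work, as an engineer would, in place of code of your own. Each camera call takes 0.05 s, during which the arm holds its last target. There are 200 camera calls.

## Working session

There is one attempt and no reset: what is moved stays moved. The work goes in short steps, each a Python script; the robot and the scene stay as the last script left them, time stands still between calls to the robot, and variables do not carry over. Pictures are saved under pics/ and viewed, about 8 in all and at most 12, crops included, and the job is handed in when it is done.

```bash
mkdir -p pics; ls; python3 - <<'E'
from station import arm, snapshot, camera_info
import cv2, numpy as np
for n in ("scene","side"):
    cv2.imwrite(f"pics/{n}0.png", snapshot(n))
    c=camera_info(n); print(n,c["fx"],c["cx"],c["cy"],"pos",(-np.array(c["R"]).T@np.array(c["t"])).round(3), np.array(c["R"]).round(2).tolist())
print(camera_info("wrist")); print(arm.read_time(),arm.read_tool_pos(),arm.read_eef_rot())
a=cv2.imread("pics/scene0.png");b=cv2.imread("pics/side0.png")
cv2.imwrite("pics/both0.png",cv2.resize(np.vstack([a,b]),(400,600)))
E
```

```text
pics
scene 363.0476723539538 259.82839592808824 193.5392682622953 pos [ 1.085 -0.22   0.849] [[0.35, 0.94, 0.02], [0.75, -0.27, -0.6], [-0.56, 0.23, -0.8]]
side 441.4242053020022 259.8267134279895 192.0149506332396 pos [0.415 0.842 0.579] [[-0.99, -0.16, -0.0], [-0.08, 0.51, -0.86], [0.14, -0.85, -0.51]]
{'fx': 311.43775206250615, 'fy': 311.43775206250615, 'cx': 259.8733300472455, 'cy': 190.67848440028664, 'T_tool_cam': array([[-5.50644860e-04, -2.74573643e-01,  9.61565916e-01,
        -6.99961026e-02],
       [ 9.99999093e-01,  1.03071825e-03,  8.66973768e-04,
        -1.23764335e-03],
       [-1.22915169e-03,  9.61565522e-01,  2.74572826e-01,
        -6.99693773e-02],
       [ 0.00000000e+00,  0.00000000e+00,  0.00000000e+00,
         1.00000000e+00]])}
0.1 [0.26884921 0.59122098 0.30283877] [ 0.14891972  0.691228   -0.15055685  0.69091201]
```

View pics/scene0.png

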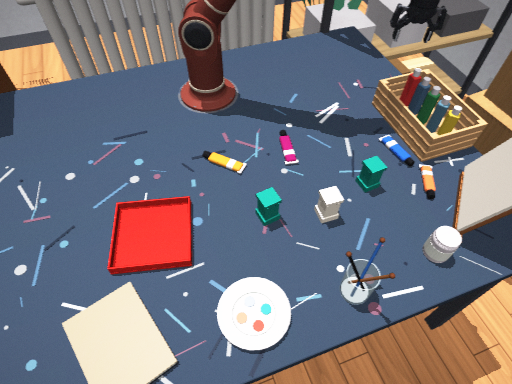

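View pics/side0.png

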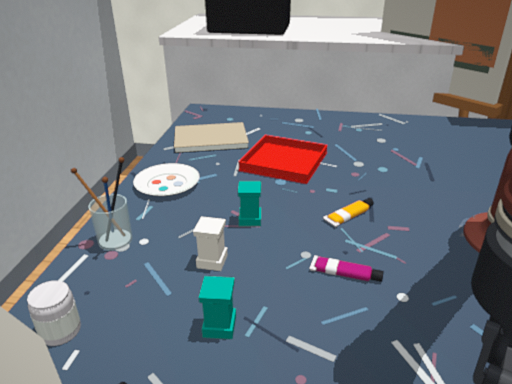

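The scene view shows teal plinths at (268,205) and (372,173), the white one at (329,204) and the tray around (152,234). I'll enlarge crops to get the cap corners.

```bash
python3 - <<'E'
import cv2, numpy as np
a=cv2.imread("pics/scene0.png");b=cv2.imread("pics/side0.png")
A=cv2.resize(a[150:230,245:395],None,fx=5.2,fy=5.2,interpolation=cv2.INTER_CUBIC)[:,:780]
for x in range(250,395,10): cv2.line(A,(int((x-245+.5)*5.2),0),(int((x-245+.5)*5.2),8 if x%50 else 20),(255,255,255),1)
for y in range(150,230,10): cv2.line(A,(0,int((y-150+.5)*5.2)),(8 if y%50 else 20,int((y-150+.5)*5.2)),(255,255,255),1)
cv2.imwrite("pics/cropA.png",A)
E
cat > h.py <<'E'
from station import arm, snapshot, camera_info, ticket
import cv2, numpy as np
from scipy.spatial.transform import Rotation as Ro
def ray(n,uv,z):
    c=camera_info(n);R=np.array(c["R"]);t=np.array(c["t"]).ravel()
    d=R.T@np.array([(uv[0]-c["cx"])/c["fx"],(uv[1]-c["cy"])/c["fy"],1]);o=-R.T@t
    return (o+d*(z-o[2])/d[2])
def proj(n,P):
    c=camera_info(n);p=np.array(c["R"])@np.array(P)+np.array(c["t"]).ravel()
    return np.array([c["fx"]*p[0]/p[2]+c["cx"],c["fy"]*p[1]/p[2]+c["cy"]])
E
python3 - <<'E'
from h import *
for uv in [(110,199),(192,197),(193,268),(108,272)]: print(ray("scene",uv,0.03 if uv[1]<200 else 0.0).round(3))
for uv in [(268,194),(329,193),(373,163)]: print(ray("scene",uv,0.09).round(3))
E
```

```text
[ 0.394 -0.384  0.03 ]
[ 0.464 -0.171  0.03 ]
[ 0.659 -0.222  0.   ]
[ 0.597 -0.423  0.   ]
[0.567 0.014 0.09 ]
[0.618 0.166 0.09 ]
[0.566 0.332 0.09 ]
```

View pics/cropA.png

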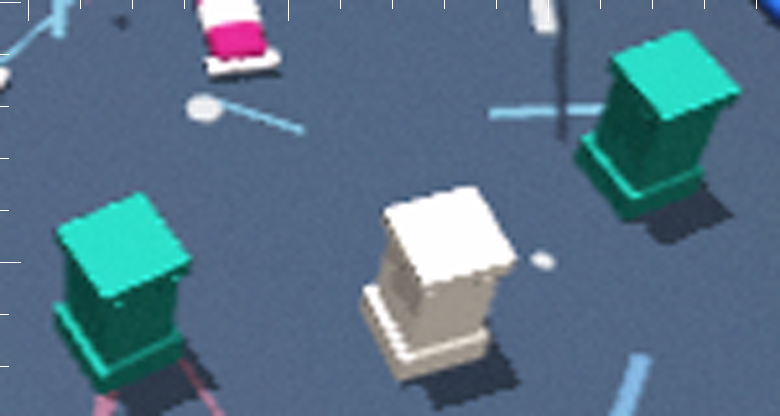

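```bash
python3 - <<'E'
from h import *
cr={"A":[(57,232),(142,195),(190,258),(107,298)],"W":[(385,210),(472,188),(515,262),(428,284)],"B":[(610,60),(688,31),(740,92),(664,120)]}
for k,v in cr.items():
    P=np.array([ray("scene",(245+x/5.2-.5,150+y/5.2-.5),0.09)[:2] for x,y in v])
    e=[P[(i+1)%4]-P[i] for i in range(4)]
    print(k,"c",P.mean(0).round(4),"len",[round(np.hypot(*q),3) for q in e],"ang",[round(np.degrees(np.arctan2(q[1],q[0]))%90,1) for q in e], "r",np.hypot(*P.mean(0)).round(3), "side top",proj("side",[*P.mean(0),.09]).round(0))
# tray corners upper rim
T=np.array([ray("scene",uv,0.03)[:2] for uv in [(114,199),(192,197),(192,264),(109,268)]]);print(T.round(3),T.mean(0))
E
```

```text
A c [0.5755 0.0118] len [np.float64(0.049), np.float64(0.046), np.float64(0.048), np.float64(0.047)] ang [np.float64(8.6), np.float64(9.8), np.float64(10.2), np.float64(11.1)] r 0.576 side top [249. 186.]
W c [0.6255 0.1686] len [np.float64(0.049), np.float64(0.049), np.float64(0.047), np.float64(0.049)] ang [np.float64(87.2), np.float64(88.0), np.float64(86.7), np.float64(89.6)] r 0.648 side top [209. 225.]
B c [0.5705 0.3337] len [np.float64(0.052), np.float64(0.048), np.float64(0.049), np.float64(0.047)] ang [np.float64(4.7), np.float64(3.3), np.float64(3.8), np.float64(6.5)] r 0.661 side top [216. 287.]
[[ 0.398 -0.374]
 [ 0.464 -0.171]
 [ 0.663 -0.221]
 [ 0.604 -0.412]] [ 0.53222028 -0.29444153]
```

```bash
cat >> h.py <<'E'
def down(jaw):  # jaw direction angle (deg), tool pointing down
    y=np.array([np.cos(np.radians(jaw)),np.sin(np.radians(jaw)),0]);x=np.array([0,0,-1.])
    return Ro.from_matrix(np.column_stack([x,y,np.cross(x,y)])).as_quat()
def best(p,jaw):
    q0=np.array(arm.read_joint_positions());o=[]
    for j in (jaw,jaw+180):
        q=arm.ik(list(p),list(down(j)))
        if q is not None:o.append((np.abs(np.array(q)-q0).max(),j,np.round(q,2)))
    return sorted(o,key=lambda t:t[0])
E
python3 - <<'E'
from h import *
M=Ro.from_quat(arm.read_eef_rot()).as_matrix();print(M.round(2))
for n,uv in dict(mag=(283,133),mag2=(291,163),blue1=(381,138),blue2=(412,163),or1=(427,166),or2=(430,195),crateL=(374,105),crateB=(428,158),yel1=(204,153),yel2=(244,171)).items(): print(n,ray("scene",uv,0.0 if 'b' not in n else 0.01).round(3))
for p,j in [((.575,.09,.138),10),((.49,.0,.1),10),((.63,.33,.138),94),((.48,.33,.08),94),((.57,.28,.138),4)]: print(p,j,best(p,j))
E
```

```text
[[-0.    0.41  0.91]
 [-0.    0.91 -0.41]
 [-1.   -0.    0.  ]]
mag [0.286 0.182 0.   ]
mag2 [0.418 0.154 0.   ]
blue1 [0.424 0.473 0.01 ]
blue2 [0.552 0.506 0.01 ]
or1 [0.573 0.552 0.   ]
or2 [0.671 0.49  0.   ]
crateL [0.262 0.549 0.   ]
crateB [0.545 0.576 0.   ]
yel1 [ 0.286 -0.09   0.   ]
yel2 [ 0.399  0.005 -0.   ]
(0.575, 0.09, 0.138) 10 [(np.float64(0.8353387124588509), 10, array([-0.34,  0.73,  0.23,  1.8 , -0.25,  0.65,  0.22])), (np.float64(2.6610550094622085), 190, array([ 0.13,  0.77, -0.53,  1.78,  0.55,  0.74,  2.62]))]
(0.49, 0.0, 0.1) 10 [(np.float64(1.0261567088614407), 10, array([-0.14,  0.7 ,  0.15,  2.07, -0.26,  0.39,  0.38])), (np.float64(2.6442384920920587), 190, array([ 0.26,  0.74, -0.46,  2.06,  0.68,  0.5 ,  2.6 ]))]
(0.63, 0.33, 0.138) 94 [(np.float64(1.0701446323749801), 94, array([-0.45,  0.88, -0.13,  1.38,  0.13,  0.89,  1.03])), (np.float64(1.5289982359656362), 274, array([-0.81,  0.95,  0.61,  1.39, -0.59,  0.98, -1.57]))]
(0.48, 0.33, 0.08) 94 [(np.float64(0.9032622653651943), 94, array([-0.57,  0.81, -0.1 ,  1.81,  0.15,  0.53,  0.86])), (np.float64(1.5121350746116282), 274, array([-0.93,  0.86,  0.48,  1.82, -0.65,  0.62, -1.55]))]
(0.57, 0.28, 0.138) 4 [(np.float64(0.5721336563772735), 4, array([-0.6 ,  0.78,  0.18,  1.64, -0.19,  0.74, -0.25])), (np.float64(2.32213041982069), 184, array([-0.2 ,  0.83, -0.52,  1.62,  0.52,  0.83,  2.28]))]
```

```bash
cat >> h.py <<'E'
def topple(c,d,jaw,end=0.015):
    c=np.array(c);d=np.array(d);q=list(down(jaw));at=lambda s,z:[*(c+s*d),z]
    arm.movep(at(-.058,.24),q); arm.line_to(at(-.058,.138),0.15)
    arm.line_to(at(end,.138),0.07); print("F",np.round(arm.read_ft_force(),1)); arm.pause(.4)
    arm.line_to(at(end,.24),0.2); print("t",arm.read_time(),np.round(arm.read_tool_pos(),3))
E
python3 - <<'E'
from h import *
arm.move_gripper(0.0,40)
t=np.radians(4.5)
topple((.5705,.3337),(-np.cos(t),-np.sin(t)),94.5)
cv2.imwrite("pics/s1.png",cv2.resize(snapshot("scene")[110:250,230:450],(770,490),interpolation=cv2.INTER_CUBIC))
E
```

```text
F [ 0.3 -0.1  0.4]
t 5.5833 [0.555 0.332 0.239]
```

View pics/s1.png

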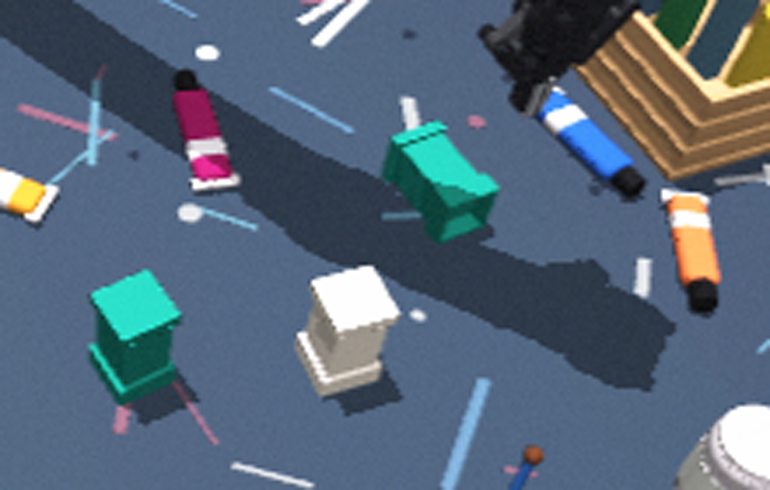

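B has toppled, and its recess at crop (468,210) looks empty with no brass. I'll topple A and check it from the side camera.

```bash
python3 - <<'E'
from h import *
t=np.radians(10)
topple((.5755,.0118),(np.sin(t),-np.cos(t)),10)
arm.movep([.53,.22,.30],list(down(94.5-90)))
a=snapshot("side");b=snapshot("scene")
cv2.imwrite("pics/s2a.png",a);cv2.imwrite("pics/s2b.png",b)
A=cv2.resize(a[140:350,170:320],(400,560),interpolation=cv2.INTER_CUBIC)
B=cv2.resize(b[130:242,220:300],(400,560),interpolation=cv2.INTER_CUBIC)
cv2.imwrite("pics/s2.png",np.hstack([A,B]));print(arm.read_time())
E
```

```text
F [-0.   0.   0.6]
t 9.75 [ 0.577 -0.003  0.239]
10.7833
```

View pics/s2.png

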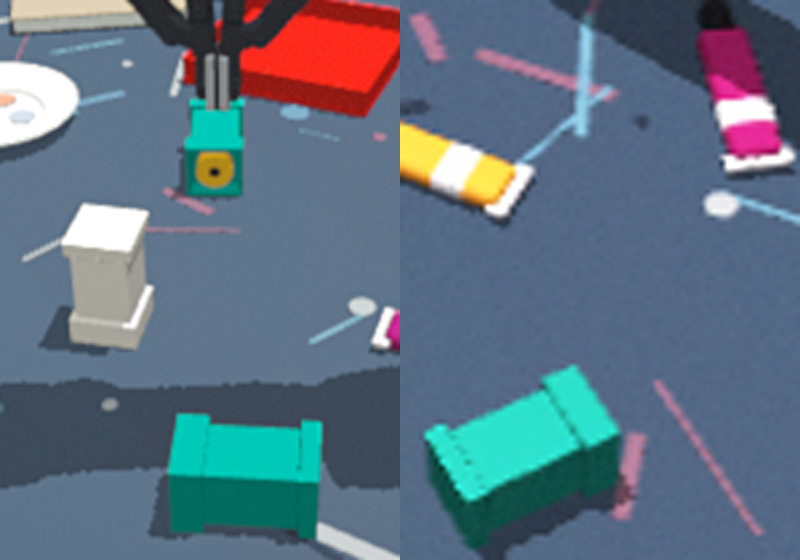

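A (left crop (214,170)) shows its brass boss and is done; B is the reject. Now I'll locate B from the top-face corners in the side crop.

```bash
python3 - <<'E'
from h import *
P=np.array([ray("side",(170+x/2.667-.5,140+y/2.667-.5),.05)[:2] for x,y in [(170,474),(178,413),(322,421),(319,482)]])
print(P.round(3),P.mean(0).round(4)); e=np.roll(P,-1,0)-P; print(np.hypot(*e.T).round(3),np.degrees(np.arctan2(e[:,1],e[:,0])).round(1))
c=P.mean(0); print(proj("scene",[*c,.05]).round(0))
arm.move_gripper(1.0); q=list(down(94.5)); 
arm.movep([c[0],c[1],.25],q); Tt=np.eye(4);Tt[:3,:3]=Ro.from_quat(arm.read_eef_rot()).as_matrix();Tt[:3,3]=arm.read_tool_pos()
im=snapshot("wrist");w=camera_info("wrist");T=np.linalg.inv(Tt@w["T_tool_cam"])
np.save("Tw.npy",Tt@w["T_tool_cam"])
for X in [[*p,.05] for p in P]+[[*c,.05]]:
    p=T[:3,:3]@X+T[:3,3];u=(int(w["fx"]*p[0]/p[2]+w["cx"]),int(w["fy"]*p[1]/p[2]+w["cy"]));cv2.circle(im,u,2,(0,0,255),-1);print(u)
cv2.imwrite("pics/w1.png",im);print(arm.read_time())
E
```

```text
[[0.538 0.355]
 [0.544 0.305]
 [0.453 0.298]
 [0.45  0.348]] [0.4966 0.3266]
[0.051 0.091 0.05  0.089] [ -83.6 -175.7   93.7    4.7]
[356. 156.]
(288, 228)
(234, 230)
(232, 131)
(291, 132)
(261, 182)
12.6667
```

View pics/w1.png

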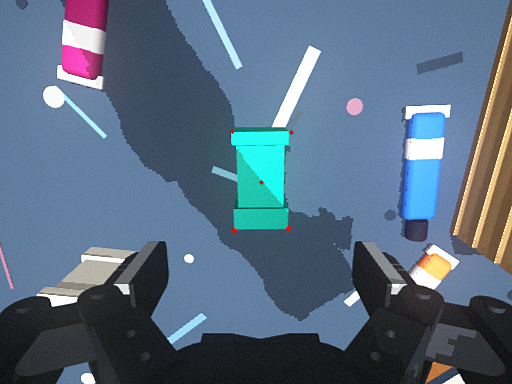

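Projected corners match the plinth in the wrist picture: centre (261,182), edges within about 2 px. Next: grasp, carry and place.

```bash
python3 - <<'E'
from h import *
c=[.4966,.3266]; 
arm.line_to([*c,.12],.15); arm.line_to([*c,.083],.06)
print("F",np.round(arm.read_ft_force(),1)); arm.move_gripper(0.0,40); print("open",arm.read_opening(),np.round(arm.read_ft_force(),1))
arm.line_to([*c,.14],.08); arm.line_to([*c,.27],.2); print("lift F",np.round(arm.read_ft_force(),1),arm.read_opening())
t=[.532,-.294]; b=best([*t,.27],74); print(b)
arm.movep([*t,.27],list(down(b[0][1])))
print(arm.read_time(),np.round(arm.read_tool_pos(),3),arm.read_opening())
im=snapshot("wrist"); s=snapshot("scene"); cv2.imwrite("pics/p1.png",np.hstack([cv2.resize(im,(400,300)),cv2.resize(s[150:300,50:250],(400,300))]))
E
```

```text
F [ 0.2  0.6 -0.2]
open 0.48645039399384915 [0.8 0.3 2.7]
lift F [-0.4  0.5 -3.4] 0.48792758169234557
[(np.float64(0.9557159198114646), 74, array([ 0.43,  0.58,  0.07,  1.6 , -0.04,  0.96,  1.8 ])), (np.float64(1.6066777836735504), 254, array([-0.11,  0.83,  1.13,  1.62, -0.8 ,  1.22, -0.66]))]
18.8083 [ 0.533 -0.292  0.27 ] 0.48270026455483817
```

View pics/p1.png

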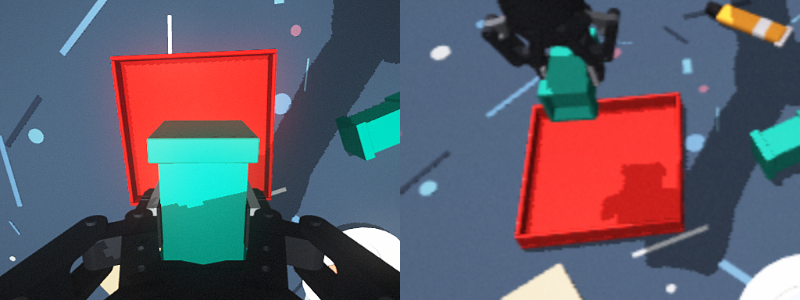

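The wrist view shows the plinth held level (cap end face visible at (205,128), as the projection predicts). The tray is beneath it with wide margins, so I'll place it.

```bash
python3 - <<'E'
from h import *
t=[.532,-.294]
arm.line_to([*t,.12],.15); arm.line_to([*t,.094],.04); print("F",np.round(arm.read_ft_force(),1))
for z in (.092,.090,.0885,.087):
    arm.line_to([*t,z],.02); f=arm.read_ft_force()[2]; print(z,round(f,2))
    if f>-1.5: break
arm.move_gripper(0.85,40); arm.pause(.2); print(arm.read_opening(),np.round(arm.read_ft_force(),1))
arm.line_to([*t,.15],.08); arm.line_to([*t,.28],.25); arm.movep([.45,-.05,.35],list(down(74))); print(arm.read_time(),np.round(arm.read_ft_force(),1))
b=snapshot("scene");a=snapshot("side")
cv2.imwrite("pics/e.png",np.hstack([cv2.resize(b[130:295,90:310],(400,300)),cv2.resize(a[120:300,160:400],(400,300))]))
E
```

```text
F [ 0.1  0.8 -2.8]
0.092 -2.56
0.09 -3.41
0.0885 -2.65
0.087 6.86
0.8492636863276687 [0.3 0.7 0.4]
25.1083 [ 0.8 -1.  -0.7]
```

View pics/e.png

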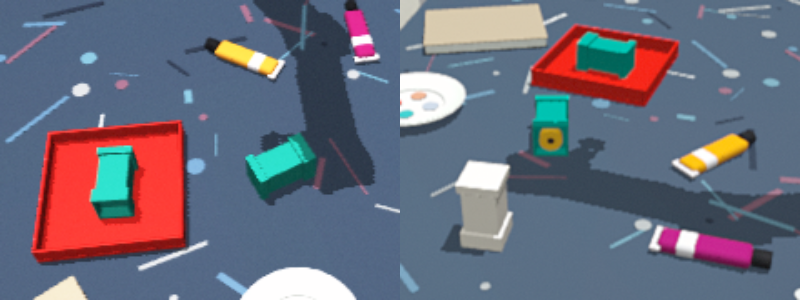

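The final view shows the reject lying in the middle of the tray, the good plinth lying with its brass boss visible at (550,140), and the white one standing where it was.

```bash
python3 -c "
from h import *
print(ticket.finish_job())"
```

```text
the job is handed in; nothing more can be done
None
```

I tipped both teal plinths onto their sides with level pushes, and the job is handed in at about 25 s of robot time.

- **Good plinth:** the side camera showed its brass boss, so I left it lying where it fell on the table.
- **Reject plinth:** the recess of the other one was empty. I gripped it by the shaft, carried it over level and set it down on its side in the middle of the red tray. Contact at set-down pushed back with about 7 N.
- **White plinth:** it is still upright and appears unmoved in the side camera, within a few pixels of its first position.

The last pictures showed all three as they should be, with the gripper clear of everything. I noticed no failed or conflicting checks. I did not record peak forces or joint speeds during the moves; the wrist readings I took were all under 10 N.

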